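Hold the detector head against the spectrometer's port for screwing on

ROBOT

A 7-joint arm with a two-finger parallel gripper is mounted at the origin on the work surface. World frame = base frame: x ahead of the robot, y to its left, z up, the work surface at z = 0. Lengths are in m, angles in rad, forces in N, time in s.
With the tool pointing down it reaches from about 0.425 to 0.875 m from the base axis. Payload 4.7 kg.
Tool frame: the origin (TCP) lies midway between the tips of the shut fingers; the grasp point (between the pads) lies 19 mm behind it; z points along the fingers, y is the direction in which the jaws open and shut (so a half turn about z gives the same grasp; the last joint's range is limited). The gripper opens to 87 mm and grips with 3 to 60 N. Pads are 19 mm wide; open, the fingers measure 117 mm over their backs; the gripper's body (75 mm by 190 mm) begins 51 mm behind the grasp point.
Start: joints at [1.328, 0.321, -0.07, 1.45, 0.023, 1.371, -0.057], TCP at [0.165, -0.629, 0.223] pointing down, gripper open.
Joint ranges: [-2.86, 2.86], [-0.3, 2.09], [-1.38, 1.24], [0.06, 2.45], [-1.56, 4.7], [0.09, 2.05], [-2.69, 2.69]. Speed limits (rad/s): [2.57, 2.57, 3.14, 3.14, 3.14, 3.14, 3.14].

INTERFACE

Orientations are given as a rotation vector (axis times angle).
In Python, from bench import get_state, eyes, job gives the robot as it stands. The module is installed in compiled form; this text tells all that it offers.
- The arm moves only by the shell command python3 -m jog 'ROWS' [FORCE]. ROWS is JSON, a list that holds one entry, the list of rows, each a list of 5 numbers: the opening, from 0 (shut) to 1 (fully open), then the shift along the tool's x, y, z in units of 40 mm (1.0 is 40 mm), then the turn about the tool's z in units of 5 degrees (1.0 is 5 degrees). In form: [[[jaw, dx, dy, dz, turn], ...]]. A call has 1 to 10 rows; each row shifts and turns the commanded pose from where the row before left it, along the tool's axes as they then stand; what a row does not reach is not made up. A row lasts 1/8 s, in which the tool goes at most 62.5 mm and 10.7 degrees, less where a joint would pass 70% of its speed; a pose out of reach is approached as far as the arm can. A call is refused whole if a number of a shift passes 1 or a number of a turn 1, either way. A call with a gripper value outside its range is refused whole. The fingers move at their own pace and stop on an object; FORCE is the grip in N (left out, the last holds). Time passes only in rows, so rows that do not move let the fingers close. It gives the time, the measured TCP pose, the force and the opening at its end, in the units of the state.
- get_state(): the state, without advancing time (a new reading comes with each control period).
- eyes.get_image(name): name is "side" or "top" or "wrist"; returns (picture, depth): 480x640x3 uint8, red, green, blue; 480x640 float32, m along the optical axis (not along the pixel's ray), 0 where there is no reading.
- eyes.camera_params(name): a dict with "camera_matrix" (3x3 intrinsics, pixels), "k1" (the pictures are not rectified: a ray, as slopes to the right and down, at radius r is drawn at 1 + k1 r^2 times it, then the intrinsics apply), "pose" (4x4, takes a point from camera to world coordinates); the wrist camera has in their place "mount" (4x4, takes a point from camera to tool coordinates, whose origin is the TCP and whose axes are the flange's). Camera axes: x right, y down, z forward; pixel columns grow to the right and rows downward; lengths in m; the calibration is good to about 2 mm. A picture is of the moment at which its call begins: read the wrist's pose just before it. camera_params takes no time and is no camera call.
- job.close_job(): hands the job in, once; it reports no verdict.
The state is a dict: "time": time; "joint_positions": joint angles; "qd": joint speeds; "joint_torque": joint torques, N m; "position": TCP position; "tool_rot": TCP orientation; "ft_force": force on the tool from outside, world axes, zero at the start; "torque": the same for the moment, N m; "grip_width": opening from 0.0 (shut) to 1.0 (fully open).
Only numpy, scipy, OpenCV 4.12 (cv2) and the standard library are available. Lean on these libraries where they do the work, as an engineer would, in place of code of your own. Each camera call takes 0.05 s, during which the arm holds its last target. There are 200 camera calls.

TASK

Pick up the detector head standing on the bench, bring its round nose into the port on the front of the spectrometer, and press it straight in, square and level, until its flange squeezes the foam gasket to about half its thickness, a steady push of about 10 N; never crush the foam flat. Be the third hand for the colleague who will drive the four screws: keep that push without wavering for at least three seconds and finish the program while still holding and pressing the detector there, clear of the bench. Leave the screw dish, the screwdriver, the mouse and the bottle where they are.

Things in the scene. Friction and masses are not known exactly. Their poses are not given: they have to be found in the camera images.
- detector: Detector head, loose, 0.3 to 0.65 kg: aluminium box 95 long, 44 wide, 54 high (x -51..44, y -22..22, z 13..67), a black flange 80 x 80 x 6 mm on its front (x 44..50), a steel nose 30 mm across and 20 long in the flange's middle, tapering to 20 mm at its tip. +x points out along the nose, z up. It starts standing level on the bench. Origin: on its underside, below detector_grip.
- detector_grip (a point): Centre of the detector's box, on the nose axis, 40 mm above its underside (so 40 mm above the bench at the start), within 10 mm of its centre of mass: grip here across the 44 mm width. Axes as detector. A rubber foot under the rear of the box and the flange's lower edge carry it on the bench.
- detector_face (a point): Centre of the front face of the detector's flange, where the nose starts: 50 mm ahead of detector_grip along the detector's +x. Axes as detector. The flange stands out 18 mm beyond the box on either side.
- spectrometer: Spectrometer, fixed: white case 300 long (its x), 260 wide, 142 high. On its front a black boss 90 x 90 mm, 20 mm proud, has a round port 36 mm across, 20 mm deep (3 mm play round the nose) with a foam gasket round it, 10 mm proud of the boss. +x is level and points straight into the port; docked, the detector's +x points the same way. Origin: on the bench below the foam's front surface.
- port (a point): Centre of the port in the plane of the free foam's front surface, 75 mm above the bench; the boss begins 10 mm further in (+x). Axes as spectrometer. Docked, the nose axis passes through it, detector_face lies about 5 mm beyond it (+x), and the detector's underside hangs 35 mm above the bench.
- foam (a joint): How far the foam gasket is squeezed, m: 0 free (10 mm thick), 0.005 is half its thickness. A square frame 58 mm outside, 42 mm inside. It springs back with 2 N per mm (10 N at 0.005) and can be squeezed 9 mm at most (crushed flat).
- screw_dish: Round steel dish 84 mm across, 14 mm high, with four small screws in it; loose, origin under its centre. Leave alone.
- driver: Screwdriver with black handle, 170 mm long, lying on the bench along its x; loose. Leave alone.
- mouse: Black computer mouse, 100 x 58 x 33 mm, loose, origin under its centre. Leave alone.
- bottle: Brown drink bottle, 62 mm across, 190 mm high, loose, origin under its centre. Leave alone.
Things that resemble listed ones, but are neither listed nor needed, are in the scene too. There is more than one size of the detector; the one meant has the size given above.

How it is judged:
By the outcome, as a careful person would: the job done as asked, in the order asked, and still so for the second after the job is handed in, while the arm keeps its last pose, push and grip.
It also fails if it takes over 54 s, if anything falls off the work surface, if the arm or the gripper's body presses on something with over 40 N, if the wrist force passes 120 N, or if a joint passes its speed limit or range.

## Working session

There is one attempt and no reset: what is moved stays moved. The work goes in short steps, Python scripts to look and compute and a shell command to move; the robot and the scene stay as the last step left them, time stands still between calls to the robot, and variables do not carry over. Pictures are saved under pics/ and viewed, about 8 in all and at most 12, crops included, and the job is handed in when it is done.

```bash
ls; mkdir -p pics
cat > h.py <<'E'
import numpy as np, cv2
from scipy.spatial.transform import Rotation as R
from bench import get_state, eyes, job
def T(s):
    M=np.eye(4); M[:3,:3]=R.from_rotvec(s["tool_rot"]).as_matrix(); M[:3,3]=s["position"]; return M
def grab(name):
    s=get_state(); im,d=eyes.get_image(name); p=eyes.camera_params(name)
    P=np.array(p["pose"]) if "pose" in p else T(s)@np.array(p["mount"])
    return im,d,np.array(p["camera_matrix"]),p["k1"],P
def rays(uv,K,k1):
    uv=np.asarray(uv,float).reshape(-1,1,2)
    return cv2.undistortPoints(uv,K,np.array([k1,0,0,0.]))[:,0]
def onplane(uv,z,K,k1,P):
    r=rays(uv,K,k1); d=np.c_[r,np.ones(len(r))]@P[:3,:3].T; o=P[:3,3]
    return o+d*((z-o[2])/d[:,2])[:,None]
def cloud(d,K,k1,P):
    h,w=d.shape; v,u=np.mgrid[:h,:w]; r=rays(np.c_[u.ravel(),v.ravel()],K,k1)
    X=np.c_[r,np.ones(len(r))]*d.reshape(-1,1)
    return (X@P[:3,:3].T+P[:3,3]).reshape(h,w,3)
E
python3 - <<'E'
from h import *
s=get_state(); print({k:np.round(v,3) for k,v in s.items()})
print(np.round(T(s),3))
out=[]
for n in("top","side","wrist"):
    im,d,K,k1,P=grab(n); np.savez(f"{n}0.npz",im=im,d=d,K=K,k1=k1,P=P)
    cv2.imwrite(f"pics/{n}0.png",im[:,:,::-1]); print(n,np.round(P,3).tolist(),K.tolist(),k1)
E
```

```text
pics
{'time': np.float64(0.0), 'joint_positions': array([ 1.328,  0.322, -0.07 ,  1.452,  0.023,  1.371, -0.057]), 'qd': array([ 0.001, -0.   , -0.001,  0.001, -0.002, -0.   ,  0.   ]), 'joint_torque': array([ 0.0000e+00, -4.9129e+01, -4.0400e-01, -3.1253e+01, -6.4000e-02,
        4.4000e-02,  0.0000e+00]), 'position': array([ 0.165, -0.628,  0.221]), 'tool_rot': array([-3.114e+00, -4.020e-01,  1.000e-03]), 'ft_force': array([-0.781, -0.3  ,  0.088]), 'torque': array([-0.008, -0.041, -0.02 ]), 'grip_width': np.float64(1.0)}
[[ 0.967  0.254 -0.001  0.165]
 [ 0.254 -0.967  0.002 -0.628]
 [-0.    -0.002 -1.     0.221]
 [ 0.     0.     0.     1.   ]]
top [[-0.005, -1.0, 0.028, 0.552], [-1.0, 0.005, -0.013, 0.172], [0.013, -0.028, -1.0, 1.006], [0.0, 0.0, 0.0, 1.0]] [[469.16820721306124, 0.0, 320.4432791683697], [0.0, 469.16820721306124, 237.4157639209542], [0.0, 0.0, 1.0]] -0.02748701630145259
side [[-0.988, -0.067, 0.138, 0.42], [-0.153, 0.521, -0.84, 1.138], [-0.016, -0.851, -0.525, 0.683], [0.0, 0.0, 0.0, 1.0]] [[625.1775174415843, 0.0, 320.1654461321713], [0.0, 625.1775174415843, 227.153934458324], [0.0, 0.0, 1.0]] -0.1963117030572941
wrist [[0.253, -0.92, -0.298, 0.247], [-0.967, -0.241, -0.076, -0.606], [-0.002, 0.308, -0.951, 0.384], [0.0, 0.0, 0.0, 1.0]] [[423.316833287426, 0.0, 311.81448337704205], [0.0, 423.316833287426, 244.5230774506835], [0.0, 0.0, 1.0]] -0.0087601430699178
```

View pics/top0.png

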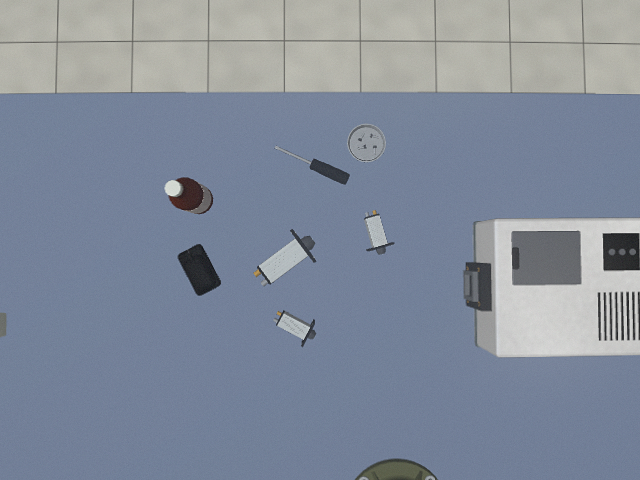

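View pics/side0.png

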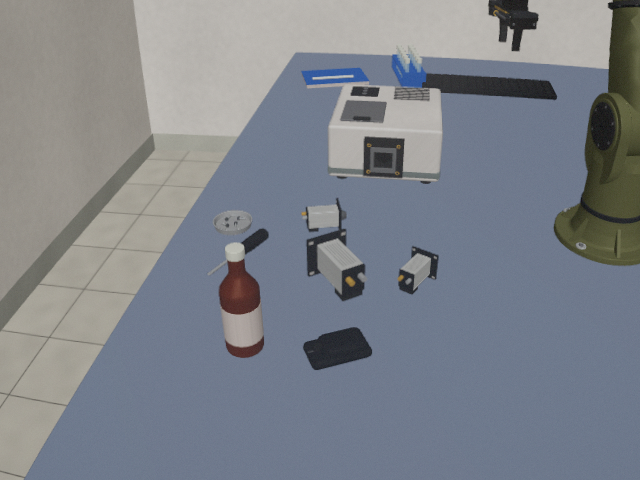

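Top view: three detectors. The large one is at (285,258), the small ones at (376,230) and (294,326). The flange spans are about 38 px, 28 px and 28 px, and the 80 mm flange needs about 38, so I choose the large one. The port boss is at (478,287) in the top view and (383,157) in the side view. Next I measure all of these.

```bash
cat > m.py <<'E'
from h import *
def load(n):
    z=np.load(f"{n}0.npz"); return z["im"],z["d"],z["K"],float(z["k1"]),z["P"]
im,d,K,k1,P=load("top"); C=cloud(d,K,k1,P)
print("bench z",np.median(C[380:440,100:300,2]))
def stats(mask,name):
    n,l,st,ce=cv2.connectedComponentsWithStats(mask.astype(np.uint8))
    for i in range(1,n):
        if st[i,4]>80:
            q=C[l==i]; xy=q[:,:2]; r=cv2.minAreaRect((xy*1000).astype(np.float32))
            print(name,ce[i].round(1),st[i,4],"ctr",np.round(r[0],1),"size",np.round(r[1],1),"ang",round(r[2],1),"z",np.round(np.percentile(q[:,2],[5,50,95]),4))
z=C[...,2]; crop=np.zeros_like(z,bool); crop[200:360,230:420]=1
hsv=cv2.cvtColor(im,cv2.COLOR_RGB2HSV)
white=(hsv[...,1]<50)&(hsv[...,2]>150)
stats(white&crop,"box")
stats((z>.0712)&crop,"top>71")
stats((z>.055)&crop,"top>55")
# spectrometer
reg=np.zeros_like(z,bool); reg[200:380,455:640]=1
stats(reg&(z>.13),"case"); stats(reg&(z>.09)&(z<.128),"boss")
for n in("top","side"):
    print(n)
im,d,K,k1,P=load("side"); C=cloud(d,K,k1,P)
print("bench z",np.median(C[400:440,150:220,2]), "grid boss")
for u,v in [(370,145),(397,145),(370,172),(396,172),(383,157),(367,157),(400,157),(350,157),(420,157),(350,165),(425,165),(377,153),(390,153),(374,151),(392,168)]: print((u,v),C[v,u].round(4),im[v,u])
cv2.imwrite("pics/c.png",np.hstack([cv2.resize(im[100:200,320:450,::-1],None,fx=3.6,fy=3.6,interpolation=2),cv2.resize(im[220:320,290:380,::-1],None,fx=3.6,fy=3.6,interpolation=2)]))
E
python3 m.py
```

```text
bench z 0.0019001725085308063
box [376.2 230.9] 420 ctr [575.9 102.1] size [ 60.7 148.3] ang 15.7 z [0.0432 0.0466 0.0498]
box [282.8 260.2] 984 ctr [538.2 228.6] size [ 43.3 107.3] ang 36.1 z [0.066  0.0689 0.0722]
box [293.2 326.3] 422 ctr [395.1 217.9] size [60.9 36.3] ang 62.4 z [0.0439 0.047  0.0497]
top>71 [302.4 245.1] 132 ctr [565.  192.4] size [79.3 15.4] ang 38.6 z [0.0772 0.0811 0.084 ]
top>55 [284.8 258.9] 1234 ctr [531. 225.] size [ 77.9 119.6] ang 46.9 z [0.0653 0.0691 0.0815]
case [565.8 286.4] 20360 ctr [ 480.7 -136. ] size [261.1 616.1] ang 0.3 z [0.1405 0.144  0.15  ]
boss [484.4 286. ] 1585 ctr [ 483.2 -148.9] size [ 37.4 257.3] ang 89.3 z [0.094  0.1163 0.1249]
top
side
bench z -0.0008025283874506517 grid boss
(370, 145) [ 0.5151 -0.1449  0.1065] [120  99  65]
(397, 145) [ 0.4548 -0.1439  0.1105] [138 112  61]
(370, 172) [ 0.5134 -0.1434  0.0397] [85 76 60]
(396, 172) [ 0.4542 -0.146   0.0422] [114  97  65]
(383, 157) [ 0.4857 -0.1577  0.0726] [46 46 47]
(367, 157) [ 0.5212 -0.1455  0.0761] [47 49 51]
(400, 157) [ 0.4468 -0.1434  0.0817] [50 51 54]
(350, 157) [ 0.5617 -0.1612  0.0664] [179 174 171]
(420, 157) [ 0.4019 -0.1587  0.0774] [174 172 168]
(350, 165) [ 0.5616 -0.1621  0.0455] [178 174 170]
(425, 165) [ 0.3892 -0.1643  0.0554] [175 172 168]
(377, 153) [ 0.4999 -0.1622  0.0797] [40 46 50]
(390, 153) [ 0.4695 -0.1404  0.0915] [57 54 57]
(374, 151) [ 0.5048 -0.1315  0.0984] [95 94 97]
(392, 168) [ 0.4633 -0.1351  0.0571] [92 96 97]
```

View pics/c.png

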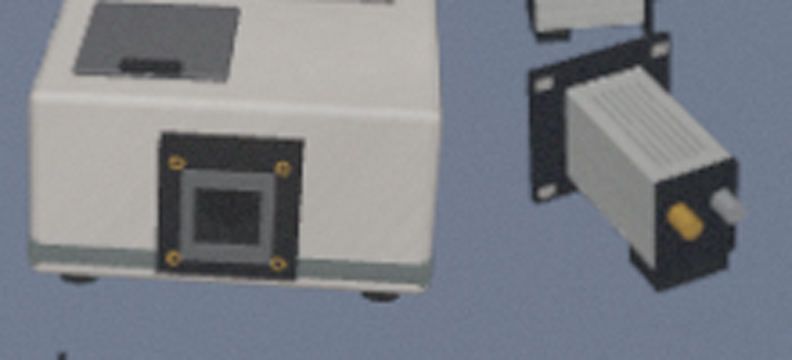

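The crop shows that the large detector (80 mm flange, connectors at the rear) is the right one, with the port boss and grey foam frame at left. I refine the yaws while swinging the arm along an arc towards the detector.

```bash
cat > m2.py <<'E'
from h import *
def load(n):
    z=np.load(f"{n}0.npz"); return z["im"],z["d"],z["K"],float(z["k1"]),z["P"]
im,d,K,k1,P=load("side"); C=cloud(d,K,k1,P); V=im.max(2)
sub=np.zeros(V.shape,bool); sub[110:172,332:442]=1
m=sub&(V>140)&(abs(C[...,1]+.162)<.02)&(C[...,2]<.13)&(C[...,2]>.035)
q=C[m]; f=np.polyfit(q[:,0],q[:,1],1); print("case front y=",f,"deg",np.degrees(np.arctan(f[0])),"at .484",np.polyval(f,.484),"x rng",np.percentile(q[:,0],[.5,99.5]),m.sum())
# foam grey 75..115 low saturation inside boss ; dark boss
S=V.astype(int)-im.min(2)
sb=np.zeros(V.shape,bool); sb[146:174,369:399]=1
m=sb&(V>72)&(V<125)&(S<14)
n,l,st,ce=cv2.connectedComponentsWithStats(m.astype(np.uint8)); i=1+np.argmax(st[1:,4]); g=l==i
print("foam px",st[i],"y med",np.median(C[g][:,1]))
c,_=cv2.findContours(g.astype(np.uint8),cv2.RETR_EXTERNAL,2); c=c[0][:,0].astype(float)
r=rays(c,K,k1); D=np.c_[r,np.ones(len(r))]@P[:3,:3].T; o=P[:3,3]
for y0 in(-.131,-.135):
    X=o+D*((y0-o[1])/D[:,1])[:,None]; b=cv2.minAreaRect((X[:,[0,2]]*1000).astype(np.float32)); print("foam rect x,z",b)
sd=np.zeros(V.shape,bool); sd[136:178,362:405]=1
m=sd&(V<70); n,l,st,ce=cv2.connectedComponentsWithStats(m.astype(np.uint8)); i=1+np.argmax(st[1:,4])
c,_=cv2.findContours((l==i).astype(np.uint8),cv2.RETR_EXTERNAL,2); c=max(c,key=len)[:,0].astype(float)
r=rays(c,K,k1); D=np.c_[r,np.ones(len(r))]@P[:3,:3].T; X=o+D*((-.1435-o[1])/D[:,1])[:,None]
print("boss rect",cv2.minAreaRect((X[:,[0,2]]*1000).astype(np.float32)))
# detector from top
im,d,K,k1,P=load("top"); hsv=cv2.cvtColor(im,cv2.COLOR_RGB2HSV)
w=((hsv[...,1]<50)&(hsv[...,2]>150)); w[:200]=0;w[300:]=0;w[:,:250]=0;w[:,330:]=0
w=cv2.morphologyEx(w.astype(np.uint8),cv2.MORPH_OPEN,np.ones((7,7)))
c,_=cv2.findContours(w,cv2.RETR_EXTERNAL,2); c=max(c,key=cv2.contourArea)[:,0]
X=onplane(c,.067,K,k1,P); print("box top rect",cv2.minAreaRect((X[:,:2]*1000).astype(np.float32)))
E
python3 m2.py; python3 -m jog '[[[1,0.5,0,0,-0.5],[1,1,0,0,-0.74],[1,1,0,0,-0.74],[1,1,0,0,-0.74],[1,1,0,0,-0.74],[1,1,0,0,-0.74],[1,1,0,0,-0.74],[1,1,0,0,-0.74],[1,1,0,0,-0.74],[1,1,0,0,-0.74]]]'
```

```text
case front y= [ 0.00606471 -0.16689814] deg 0.3474781404505114 at .484 -0.16396281888972214 x rng [0.35713437 0.60382121] 2699
foam px [370 147  27  27 393] y med -0.13480683641007363
foam rect x,z ((484.80133056640625, 78.11328887939453), (62.85528564453125, 58.10354995727539), 89.82862854003906)
foam rect x,z ((485.0040283203125, 76.20826721191406), (63.053340911865234, 58.28661346435547), 89.82862091064453)
boss rect ((484.76104736328125, 79.00226593017578), (94.76451110839844, 87.4614028930664), 89.82115936279297)
box top rect ((533.3997802734375, 235.16311645507812), (42.801002502441406, 90.9680404663086), 36.57021713256836)
time: 1.4
position: [0.4878, -0.4328, 0.2225]
tool_rot: [-2.837, -1.348, -0.001]
ft_force: [0.5, -0.5, -0.4]
grip_width: 0.999
```

```bash
python3 -m jog '[[[1,1,0.05,0,-0.84],[1,1,0.05,0,-0.84],[1,1,0.05,0,-0.84],[1,1,0.05,0,-0.84],[1,1,0.05,0,-0.84],[1,1,0.05,0,-0.84],[1,1,0.05,0,-0.84],[1,1,0.05,0,-0.84],[1,1,0.05,0,-0.84]]]'; python3 -m jog '[[[1,1,0.05,0,-0.84],[1,1,0.05,0,-0.84],[1,1,0.05,0,-0.84],[1,1,0.05,0,-0.84],[1,1,0.05,0,-0.84],[1,1,0.05,0,-0.84],[1,1,0.05,0,-0.84],[1,0.8,0.05,0,-0.84],[1,0.6,0,0,-0.84],[1,0,0,0,0]]]'
cat > look.py <<'E'
from h import *
import sys
s=get_state(); M=T(s); print("pos",M[:3,3].round(4),"yaw",np.degrees(np.arctan2(M[1,0],M[0,0])).round(2),"tilt z",M[:3,2].round(4),"F",np.round(s["ft_force"],2))
im,d,K,k1,P=grab("wrist"); n=sys.argv[1]; cv2.imwrite(f"pics/{n}.png",im[:,:,::-1]); np.savez(f"{n}.npz",im=im,d=d,K=K,k1=k1,P=P)
E
python3 look.py w1
```

```text
time: 2.52
position: [0.6387, -0.1127, 0.2225]
tool_rot: [-2.247, -2.194, -0.001]
ft_force: [0.6, 0.1, -0.1]
grip_width: 0.999
time: 3.78
position: [0.5723, 0.2102, 0.2228]
tool_rot: [1.417, 2.804, 0.0]
ft_force: [1.0, 0.7, -1.0]
grip_width: 1.002
pos [0.5723 0.2102 0.2228] yaw 126.36 tilt z [ 1.e-04  1.e-04 -1.e+00] F [ 1.05  0.67 -1.05]
```

View pics/w1.png

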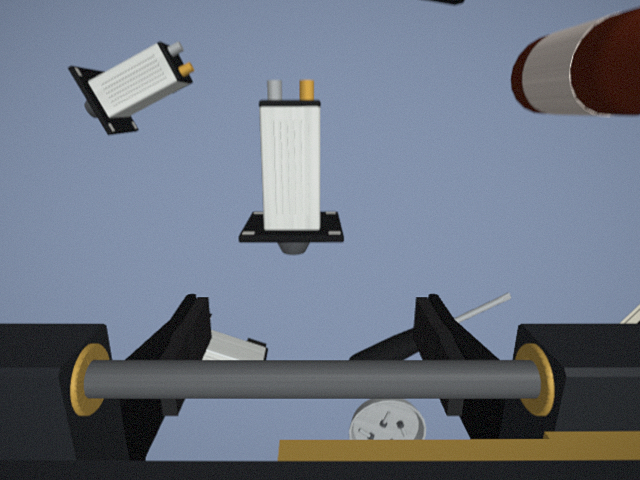

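The wrist view shows the detector square-on. Its box top spans (261,103) to (321,230), the flange is at row 241 and the connectors are at the rear.

```bash
cat > m3.py <<'E'
from h import *
z=np.load("w1.npz"); im,d,K,k1,P=z["im"],z["d"],z["K"],float(z["k1"]),z["P"]
hsv=cv2.cvtColor(im,cv2.COLOR_RGB2HSV); w=((hsv[...,1]<60)&(hsv[...,2]>150)).astype(np.uint8)
w[:98]=0;w[250:]=0;w[:,:235]=0;w[:,345:]=0
w=cv2.morphologyEx(cv2.morphologyEx(w,cv2.MORPH_CLOSE,np.ones((5,5))),cv2.MORPH_OPEN,np.ones((21,21)))
c,_=cv2.findContours(w,cv2.RETR_EXTERNAL,2); c=max(c,key=cv2.contourArea)[:,0]
b=cv2.boundingRect(c); print(b)
X=onplane(c,.067,K,k1,P); r=cv2.minAreaRect((X[:,:2]*1000).astype(np.float32)); print(r)
C=cloud(d,K,k1,P); print("top z",np.median(C[120:210,270:310,2]))
F=onplane([[239.5,241],[342.5,241]],.08-.0,K,k1,P); print("flange",F.round(4),np.linalg.norm(F[0]-F[1]))
s=get_state(); M=T(s)
for yaw,ctr in [(None,r[0])]:
    import math
    y=math.radians(min([r[2]+k*90 for k in range(-4,4)],key=lambda a:abs(a+53.4)))
    g=np.array(ctr)/1000+.0035*np.array([math.cos(y),math.sin(y)])
    print("grip",g,"yaw",math.degrees(y)); dl=M[:3,:3].T@np.r_[g-M[:2,3],0]; print("tool shift units",dl/.04)
E
python3 m3.py
```

```text
(235, 99, 110, 131)
((532.5413818359375, 235.3715362548828), (82.34076690673828, 95.99736022949219), 36.318607330322266)
top z 0.06772423579458003
flange [[0.5342 0.1699 0.08  ]
 [0.5968 0.2159 0.08  ]] 0.07776496422683614
grip [0.53461434 0.23255146] yaw -53.681392669677734
tool shift units [ 1.06914576 -0.42309361 -0.00110568]
```

```bash
python3 -m jog '[[[1,1,-0.4,0,0],[1,0,0,0.8,0],[1,0,0,0.8,0],[1,0,0,0.8,0],[1,0,0,0,0]]]'; python3 look.py w2
```

```text
time: 4.45
position: [0.5365, 0.2279, 0.124]
tool_rot: [-1.427, -2.795, 0.007]
ft_force: [-0.1, 1.1, 0.3]
grip_width: 0.998
pos [0.5365 0.2279 0.124 ] yaw 125.91 tilt z [-0.0046 -0.0026 -1.    ] F [-0.11  1.15  0.26]
```

View pics/w2.png

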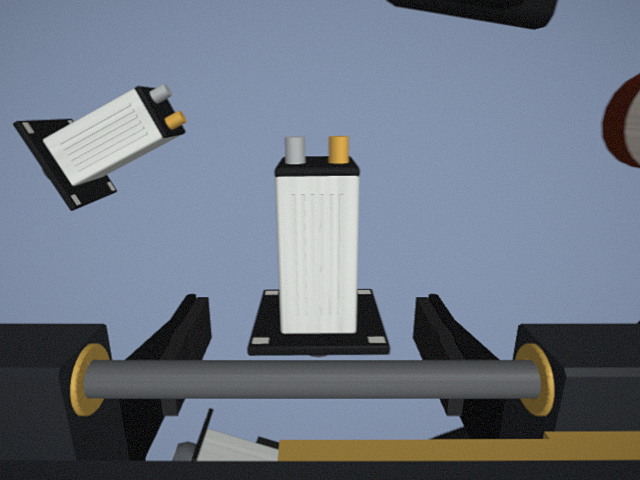

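The box top spans columns 276 to 358 and the flange 248 to 389 at row 353, so both are about 6 px right of the finger midline. I compute the residual.

Run:
```python
from h import *
z=np.load("w2.npz"); K,k1,P=z["K"],float(z["k1"]),z["P"]
M=T(get_state()); print(M[:3,3].round(4),np.degrees(np.arctan2(M[1,0],M[0,0])),get_state()["qd"].round(3))
# box top corners: rear (276,176),(358,176) ; front (280.5,333),(357,333); 
c=onplane([[275.5,176.5],[358.5,176.5],[280,333.5],[357,333.5]],.067,K,k1,P)
print(c.round(4)); a,b=(c[0]+c[1])/2,(c[2]+c[3])/2; v=b-a; print("len",np.linalg.norm(v),"widths",np.linalg.norm(c[0]-c[1]),np.linalg.norm(c[2]-c[3]),"yaw",np.degrees(np.arctan2(v[1],v[0])))
F=onplane([[248,353],[389,353]],.08,K,k1,P); e=F[1]-F[0]; print("flange",np.linalg.norm(e),np.degrees(np.arctan2(e[1],e[0]))-90, F.mean(0).round(4))
u=v/np.linalg.norm(v); g1=b-.044*u; g2=a+.051*u; g3=F.mean(0)-.050*u
for g in(g1,g2,g3):
    dl=M[:3,:3].T@np.r_[g[:2]-M[:2,3],0]; print(g.round(4),(dl/.04).round(3))
```

```text
[0.5375 0.2291 0.126 ] 125.94430896845209 [-0.003 -0.024 -0.021 -0.04  -0.005  0.    -0.   ]
[[0.4907 0.2587 0.067 ]
 [0.5255 0.2839 0.067 ]
 [0.5445 0.1846 0.067 ]
 [0.5808 0.2111 0.067 ]]
len 0.09151661983308804 widths 0.042943974831610894 0.044935769596496956 yaw -53.3790005434002
flange 0.07868557474728419 -53.92523966169834 [0.5654 0.1938 0.08  ]
[0.5364 0.2332 0.067 ] [ 0.098  0.038 -0.   ]
[0.5385 0.2304 0.067 ] [ 0.011  0.039 -0.   ]
[0.5356 0.234  0.08  ] [ 0.126  0.033 -0.   ]
```

```bash
python3 -m jog '[[[1,0.1,0.04,0,-0.09],[1,0,0,0.7,0],[1,0,0,0.7,0],[1,0,0,0.6,0],[1,0,0,0.4,0],[1,0,0,0.2,0],[1,0,0,0,0],[1,0,0,0,0]]]'; python3 -c "
from h import *
M=T(get_state());print(M.round(4),np.degrees(np.arctan2(M[1,0],M[0,0])))"
```

```text
time: 5.5
position: [0.5366, 0.2357, 0.0235]
tool_rot: [1.412, 2.805, 0.002]
ft_force: [-0.0, 0.4, -0.0]
grip_width: 0.999
[[-5.957e-01  8.032e-01  1.500e-03  5.366e-01]
 [ 8.032e-01  5.957e-01  5.000e-04  2.357e-01]
 [-5.000e-04  1.500e-03 -1.000e+00  2.350e-02]
 [ 0.000e+00  0.000e+00  0.000e+00  1.000e+00]] 126.5651997903209
```

```bash
python3 -m jog '[[[1,-0.03,-0.04,0.06,0],[1,0,0,0,0],[0.4,0,0,0,0],[0.4,0,0,0,0],[0.4,0,0,0,0],[0.4,0,0,0,0],[0.4,0,0,0,0],[0.4,0,0,0,0]]]' 45; python3 -m jog '[[[0.4,0,0,0,0],[0.4,0,0,-0.1,0],[0.4,0,0,-0.2,0],[0.4,0,0,-0.4,0],[0.4,0,0,-0.5,0],[0.4,0,0,-0.3,0],[0.4,0,0,0,0],[0.4,0,0,0,0]]]';python3 look.py w3
```

```text
time: 6.5
position: [0.5353, 0.2334, 0.0201]
tool_rot: [1.412, 2.806, -0.0]
ft_force: [0.6, 0.1, -0.5]
grip_width: 0.505
time: 7.5
position: [0.5351, 0.233, 0.0798]
tool_rot: [-1.413, -2.806, 0.001]
ft_force: [-0.3, -0.2, -3.3]
grip_width: 0.503
pos [0.5351 0.233  0.0798] yaw 126.56 tilt z [-5.e-04 -6.e-04 -1.e+00] F [-0.3  -0.16 -3.31]
```

View pics/w3.png

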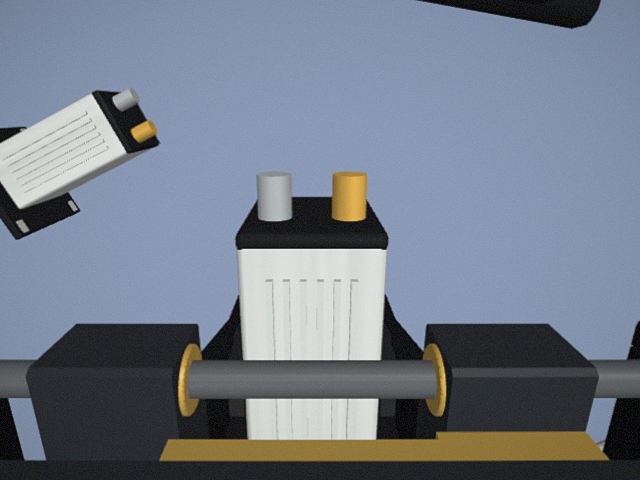

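The detector is held: opening 43.8 mm, about 0.34 kg, square in the jaws. Next I raise it and turn it to the port yaw, then carry it to the pre-dock point.

```bash
python3 -m jog '[[[0.4,0,0,-0.4,0.2],[0.4,0,0,-0.35,0.6],[0.4,0,0,0,0.9],[0.4,0,0,0,1],[0.4,0,0,0,1],[0.4,0,0,0,1],[0.4,0,0,0,1],[0.4,0,0,0,0.9],[0.4,0,0,0,0.64],[0.4,0,0,0,0]]]'; python3 -m jog '[[[0.4,-0.3,0,0,0],[0.4,-0.7,-0.2,0,0],[0.4,-0.9,-0.25,0,0],[0.4,-0.9,-0.25,0,0],[0.4,-0.9,-0.25,0,0],[0.4,-0.9,-0.2,0,0],[0.4,-0.9,-0.1,0,0],[0.4,-0.6,0,0,0],[0.4,-0.3,0,0,0],[0.4,0,0,0,0]]]';python3 -m jog '[[[0.4,0,0,0.3,0],[0.4,0,0,0.5,0],[0.4,0,0,0.3,0],[0.4,0,0,0.1,0],[0.4,0,0,0,0],[0.4,0,0,0,0]]]'
cat > st.py <<'E'
from h import *
s=get_state();M=T(s);print(s["time"],"pos",M[:3,3].round(4),"yaw",np.degrees(np.arctan2(M[1,0],M[0,0])).round(2),"z",M[:3,2].round(4),"F",s["ft_force"].round(2),"T",s["torque"].round(3),"g",round(float(s["grip_width"]),3))
E
python3 st.py
```

```text
time: 8.8
position: [0.5354, 0.2337, 0.1108]
tool_rot: [2.214, 2.229, 0.001]
ft_force: [-0.2, -0.2, -2.8]
grip_width: 0.501
time: 10.05
position: [0.4869, -0.0236, 0.1102]
tool_rot: [2.216, 2.227, -0.0]
ft_force: [-0.1, 0.8, -2.9]
grip_width: 0.502
time: 10.8
position: [0.4876, -0.0229, 0.0627]
tool_rot: [2.214, 2.228, 0.001]
ft_force: [-0.3, -0.2, -3.1]
grip_width: 0.503
10.8 pos [ 0.4876 -0.0229  0.0627] yaw 90.37 z [ 1.2e-03 -2.0e-04 -1.0e+00] F [-0.29 -0.16 -3.06] T [ 0.02  -0.127  0.005] g 0.503
```

```bash
python3 -m jog '[[[0.4,0,-0.08,0.19,0],[0.4,0,0,0,0],[0.4,0,0,0,0]]]'; python3 st.py
python3 - <<'E'
from h import *
for n in("side","top"):
    im,d,K,k1,P=grab(n); np.savez(f"{n}1.npz",im=im,d=d,K=K,k1=k1,P=P)
    globals()[n]=im[:,:,::-1]
a=cv2.resize(side[120:230,320:450],None,fx=3,fy=3,interpolation=2); b=cv2.resize(top[225:335,390:520],None,fx=3,fy=3,interpolation=2)
cv2.imwrite("pics/c1.png",np.hstack([a,b]))
E
```

```text
time: 11.18
position: [0.4837, -0.023, 0.0545]
tool_rot: [2.214, 2.228, -0.0]
ft_force: [0.0, 0.1, -2.7]
grip_width: 0.502
11.175 pos [ 0.4837 -0.023   0.0545] yaw 90.36 z [-0.e+00 -1.e-04 -1.e+00] F [ 0.01  0.07 -2.73] T [-0.004 -0.125  0.014] g 0.502
```

View pics/c1.png

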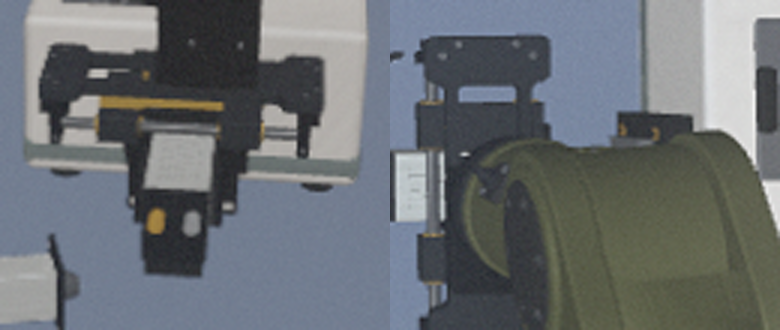

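The side crop (left) shows the detector facing the boss. The rear plate is at crop x 143–205, y 190–275, and the arm hides the port. The top crop shows only the boss edge. I check x and height through the same side camera that gave the port.

Run:
```python
from h import *
z=np.load("side1.npz"); im,d,K,k1,P=z["im"],z["d"],z["K"],float(z["k1"]),z["P"]
def ony(uv,y):
    r=rays(uv,K,k1); D=np.c_[r,np.ones(len(r))]@P[:3,:3].T; o=P[:3,3]; return (o+D*((y-o[1])/D[:,1])[:,None]).round(4)
C=cloud(d,K,k1,P)
V=im.max(2)
for r in (196,200,203,206,209): print(r,V[r,362:394].tolist())
print("col",V[186:216,378].tolist(), np.median(C[200:208,372:386,1]), )
w=(V>135)&(V<250); w[:163]=0;w[184:]=0;w[:,:362]=0;w[:,395:]=0
q=C[w]; print("box top z",np.median(q[:,2]),"n",len(q), "x edges by row")
for r in (168,172,176,180):
    x=np.where(w[r])[0]; print(r,x.min(),x.max(), onplane([[x.min()-.5,r],[x.max()+.5,r]],.1015,K,k1,P).round(4).tolist())
```

```text
196 [142, 145, 146, 144, 134, 91, 69, 119, 155, 158, 154, 142, 95, 47, 48, 51, 43, 49, 67, 113, 138, 139, 139, 139, 105, 47, 54, 114, 142, 144, 136, 136]
200 [144, 145, 146, 145, 128, 80, 47, 46, 47, 50, 46, 50, 47, 45, 52, 47, 47, 54, 50, 49, 49, 47, 51, 48, 47, 52, 72, 122, 145, 145, 145, 145]
203 [144, 144, 144, 144, 127, 78, 52, 52, 50, 48, 53, 48, 50, 47, 49, 52, 51, 48, 45, 53, 47, 50, 46, 46, 47, 50, 86, 129, 146, 143, 144, 145]
206 [144, 144, 145, 144, 133, 99, 64, 52, 51, 49, 53, 52, 52, 50, 52, 47, 47, 47, 48, 49, 45, 47, 55, 46, 49, 53, 96, 137, 144, 146, 143, 145]
209 [144, 145, 147, 145, 142, 128, 80, 53, 49, 53, 52, 50, 52, 55, 51, 52, 53, 56, 53, 51, 56, 50, 53, 54, 54, 104, 138, 145, 144, 143, 144, 145]
col [52, 54, 50, 51, 50, 52, 47, 52, 51, 45, 43, 50, 49, 49, 47, 53, 48, 51, 45, 55, 47, 52, 55, 53, 54, 79, 123, 143, 143, 144] 0.027770859508290613
box top z 0.10090645002381499 n 362 x edges by row
168 371 390 [[0.505, -0.039, 0.1015], [0.4634, -0.0444, 0.1015]]
172 370 389 [[0.5055, -0.02, 0.1015], [0.4644, -0.0254, 0.1015]]
176 369 389 [[0.506, -0.0016, 0.1015], [0.4634, -0.0071, 0.1015]]
180 369 389 [[0.5044, 0.0161, 0.1015], [0.4623, 0.0107, 0.1015]]
```

Offsets to the port axis are within 1 mm in x and z, so I advance.

```bash
python3 -m jog '[[[0.4,-0.2,0,0,0],[0.4,-0.3,0,0,0],[0.4,-0.3,0,0,0],[0.4,-0.2,0,0,0],[0.4,-0.2,0,0,0],[0.4,-0.1,0,0,0],[0.4,-0.1,0,0,0],[0.4,0,0,0,0],[0.4,0,0,0,0]]]'; python3 st.py
```

```text
time: 12.4
position: [0.4841, -0.0786, 0.0545]
tool_rot: [-2.214, -2.229, -0.0]
ft_force: [-0.5, 0.1, -3.2]
grip_width: 0.501
12.4 pos [ 0.4841 -0.0786  0.0545] yaw 90.39 z [-1.e-04  1.e-04 -1.e+00] F [-0.53  0.1  -3.16] T [ 0.04  -0.087 -0.004] g 0.501
```

```bash
for i in 1; do python3 -m jog '[[[0.4,-0.05,0,0,0],[0.4,-0.05,0,0,0],[0.4,0,0,0,0],[0.4,0,0,0,0]]]'; python3 st.py; python3 -m jog '[[[0.4,-0.05,0,0,0],[0.4,0,0,0,0],[0.4,0,0,0,0]]]'; python3 st.py; done
```

```text
time: 12.9
position: [0.4842, -0.0826, 0.0546]
tool_rot: [-2.214, -2.229, -0.0]
ft_force: [0.1, 2.3, -2.4]
grip_width: 0.505
12.9 pos [ 0.4842 -0.0826  0.0546] yaw 90.38 z [ 0.e+00  3.e-04 -1.e+00] F [ 0.06  2.26 -2.44] T [ 0.276 -0.121 -0.052] g 0.505
time: 13.28
position: [0.4842, -0.0842, 0.0546]
tool_rot: [-2.213, -2.229, -0.001]
ft_force: [0.3, 3.9, -1.5]
grip_width: 0.5
13.275 pos [ 0.4842 -0.0842  0.0546] yaw 90.39 z [-1.e-04  7.e-04 -1.e+00] F [ 0.28  3.95 -1.53] T [ 0.962 -0.077 -0.161] g 0.5
```

```bash
for i in 1 2 3; do python3 -m jog '[[[0.4,0,0,0,0]]]' >/dev/null; python3 st.py; done;  python3 -m jog '[[[0.4,-0.05,0,0,0],[0.4,0,0,0,0],[0.4,0,0,0,0]]]'>/dev/null; python3 st.py;python3 -m jog '[[[0.4,0,0,0,0]]]' >/dev/null; python3 st.py
```

```text
13.4 pos [ 0.4842 -0.0844  0.0545] yaw 90.38 z [-0.e+00  6.e-04 -1.e+00] F [-0.32  5.95 -1.86] T [ 0.976 -0.051 -0.12 ] g 0.506
13.525 pos [ 0.4842 -0.0844  0.0546] yaw 90.38 z [ 0.e+00  6.e-04 -1.e+00] F [-0.19  5.44 -1.56] T [ 1.05  -0.067 -0.139] g 0.502
13.65 pos [ 0.4842 -0.0843  0.0545] yaw 90.39 z [-0.e+00  6.e-04 -1.e+00] F [-0.36  5.33 -1.65] T [ 1.036 -0.048 -0.104] g 0.502
14.025 pos [ 0.4842 -0.0855  0.0546] yaw 90.4 z [-1.0e-04  1.6e-03 -1.0e+00] F [-0.36  7.69  0.12] T [ 1.321 -0.005 -0.181] g 0.505
14.15 pos [ 0.4842 -0.0855  0.0546] yaw 90.4 z [-1.0e-04  1.5e-03 -1.0e+00] F [-0.57  7.32 -2.17] T [ 1.271  0.013 -0.23 ] g 0.499
```

Pushing at 7.3 N. The yaw moment of -0.23 N m suggests the -x side of the flange leads, so I nudge the yaw and see whether it moves.

```bash
for i in 1; do python3 -m jog '[[[0.4,0,0,0,0.1],[0.4,0,0,0,0],[0.4,0,0,0,0]]]'>/dev/null; python3 st.py;python3 -m jog '[[[0.4,0,0,0,0]]]' >/dev/null; python3 st.py; done; python3 -m jog '[[[0.4,0,0,0,0.1],[0.4,0,0,0,0],[0.4,0,0,0,0]]]'>/dev/null; python3 st.py;python3 -m jog '[[[0.4,0,0,0,0]]]' >/dev/null; python3 st.py
```

```text
14.525 pos [ 0.4845 -0.0855  0.0546] yaw 89.98 z [ 5.0e-04  1.2e-03 -1.0e+00] F [-0.33  7.32 -2.02] T [ 1.368 -0.154  0.215] g 0.503
14.65 pos [ 0.4845 -0.0854  0.0546] yaw 89.98 z [ 5.0e-04  1.3e-03 -1.0e+00] F [ 0.    6.29 -1.33] T [ 1.345 -0.115  0.157] g 0.505
15.025 pos [ 0.4849 -0.0853  0.0546] yaw 89.5 z [ 0.0014  0.0014 -1.    ] F [ 1.23  7.21 -3.4 ] T [ 1.446 -0.388  0.267] g 0.502
15.15 pos [ 0.4849 -0.0853  0.0546] yaw 89.51 z [ 0.0013  0.0014 -1.    ] F [ 1.19  6.91 -2.23] T [ 1.366 -0.419  0.266] g 0.503
```

```bash
python3 -m jog '[[[0.4,0,0,0,-0.13],[0.4,0,0,0,0],[0.4,-0.05,0,0,0],[0.4,0,0,0,0],[0.4,0,0,0,0]]]'>/dev/null; for i in 1 2 3; do python3 st.py;python3 -m jog '[[[0.4,0,0,0,0]]]' >/dev/null; done; python3 st.py
```

```text
15.775 pos [ 0.4844 -0.0865  0.0546] yaw 90.13 z [ 1.0e-04  2.4e-03 -1.0e+00] F [ 0.08  8.85 -0.95] T [ 1.631 -0.125  0.035] g 0.503
15.9 pos [ 0.4844 -0.0865  0.0546] yaw 90.13 z [ 1.0e-04  2.4e-03 -1.0e+00] F [ 0.38  8.42 -0.65] T [ 1.633 -0.09  -0.031] g 0.503
16.025 pos [ 0.4844 -0.0865  0.0546] yaw 90.13 z [ 0.      0.0024 -1.    ] F [ 0.21  8.62 -0.82] T [ 1.663 -0.071  0.029] g 0.503
16.15 pos [ 0.4844 -0.0865  0.0546] yaw 90.13 z [ 1.0e-04  2.4e-03 -1.0e+00] F [-0.45  8.66 -0.23] T [ 1.673 -0.049  0.041] g 0.499
```

```bash
python3 -m jog '[[[0.4,-0.035,0,-0.01,0],[0.4,0,0,0,0],[0.4,0,0,0,0]]]'>/dev/null; for i in 1 2 3 4; do python3 st.py;python3 -m jog '[[[0.4,0,0,0,0]]]' >/dev/null; done; python3 st.py
python3 - <<'E'
from h import *
im,d,K,k1,P=grab("side"); np.savez("side2.npz",im=im,d=d,K=K,k1=k1,P=P)
tp=eyes.get_image("top")[0]; wr=eyes.get_image("wrist")[0]
a=cv2.resize(im[110:220,320:430,::-1],(400,400),interpolation=2); b=cv2.resize(wr[:,80:560,::-1],(400,400))
cv2.imwrite("pics/c2.png",np.hstack([a,b]))
E
```

```text
16.525 pos [ 0.4844 -0.0872  0.0547] yaw 90.15 z [ 0.      0.0034 -1.    ] F [-0.09 10.8  -3.86] T [ 2.007 -0.202 -0.037] g 0.501
16.65 pos [ 0.4844 -0.0871  0.0547] yaw 90.16 z [-0.      0.0034 -1.    ] F [ 0.89  9.8  -2.9 ] T [ 1.988 -0.24  -0.011] g 0.502
16.775 pos [ 0.4844 -0.0872  0.0547] yaw 90.16 z [ 0.      0.0034 -1.    ] F [ 0.43 10.16 -2.43] T [ 1.957 -0.239  0.055] g 0.498
16.9 pos [ 0.4844 -0.0872  0.0547] yaw 90.16 z [ 1.0e-04  3.4e-03 -1.0e+00] F [ 0.63 10.2  -2.58] T [ 1.965 -0.225  0.134] g 0.502
17.025 pos [ 0.4844 -0.0871  0.0547] yaw 90.16 z [ 0.      0.0034 -1.    ] F [ 0.33 10.37 -2.98] T [ 2.006 -0.262 -0.049] g 0.501
```

View pics/c2.png

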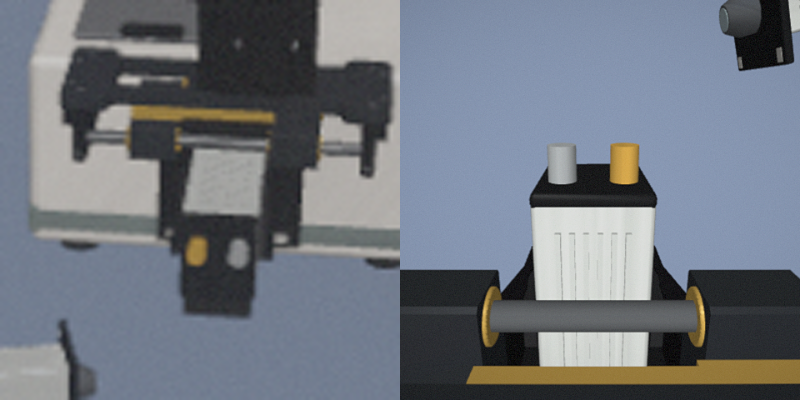

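The view shows the detector level and unslipped in the grip: its rear edge is at the same place as just after lifting, scaled row 205. It is seated at the boss. Now I hold it.

```bash
for i in 1 2 3 4; do python3 -m jog '[[[0.4,0,0,0,0],[0.4,0,0,0,0],[0.4,0,0,0,0],[0.4,0,0,0,0],[0.4,0,0,0,0],[0.4,0,0,0,0],[0.4,0,0,0,0],[0.4,0,0,0,0],[0.4,0,0,0,0],[0.4,0,0,0,0]]]'>/dev/null; python3 st.py; done; python3 -c "from bench import job; print(job.close_job())"
```

```text
18.425 pos [ 0.4844 -0.0871  0.0547] yaw 90.16 z [ 1.0e-04  3.4e-03 -1.0e+00] F [ 0.17 10.02 -4.07] T [ 1.97  -0.244  0.011] g 0.502
19.675 pos [ 0.4844 -0.0871  0.0547] yaw 90.16 z [-0.      0.0034 -1.    ] F [ 1.35 10.26 -3.08] T [ 1.957 -0.23   0.056] g 0.503
20.925 pos [ 0.4843 -0.0871  0.0547] yaw 90.16 z [-0.      0.0035 -1.    ] F [ 1.13  9.05 -3.6 ] T [ 1.929 -0.222 -0.017] g 0.506
22.175 pos [ 0.4844 -0.0871  0.0547] yaw 90.16 z [ 0.      0.0035 -1.    ] F [ 1.71  9.44 -2.14] T [ 2.003 -0.266  0.018] g 0.506
the job is handed in; nothing more can be done
None
```

I gripped the large detector across its 44 mm width (45 N grip), docked its nose in the port, and pressed it straight in. I then held the push for over 5 s and handed the job in while still holding and pressing, at about 22 s of the 54 s allowed.

- **Push:** the force read 9.1–10.4 N with noise of about ±0.5 N. The last two readings were 9.1 and 9.4 N, though the arm's position did not move by more than 0.1 mm.
- **Foam:** the flange travelled about 5.2 mm from first contact. That matches half the gasket's thickness and is well short of the 9 mm limit.
- **Squareness and level:** the port's yaw from the cameras was slightly off, because a sideways moment appeared on contact. I turned the detector about 0.2° to remove it, leaving it near zero. The tool leans about 0.2° from vertical, and the last picture shows the detector level and unslipped.
- **Clearance:** the detector's underside should be about 35 mm above the bench. The dish, screwdriver, mouse and bottle were not approached.
- **Not confirmed:** the arm hid the port from the cameras, so the seating is judged from force, moment and travel. A sideways force (x) read up to 1.7 N at the end. I took it as sensor noise because the sideways moment stayed near zero, and did not check it further.

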